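# Take the charged battery pack out of its latching charger

## Robot

A 7-joint arm with a two-finger parallel gripper is mounted at the origin on a cart in front of the work surface, level with it; the furniture and walls round the work are solid. World frame = base frame: x ahead of the robot, y to its left, z up, the work surface at z = 0. Lengths are in m, angles in rad, forces in N, time in s.
With the tool pointing down it reaches from about 0.4 to 0.875 m from the base axis. Payload 19.3 kg.
Tool frame: the origin (TCP) lies at the very end of the fingers, on their centre line; the grasp point (between the pads) lies 19 mm behind it; z points along the fingers, y is the line along which they close (so a half turn about z gives the same grasp; the last joint's range is limited). The gripper opens to 85 mm and grips with 20 to 120 N. Pads are 22 mm wide; open, the fingers measure 114 mm over their backs; the gripper's body (76 mm by 85 mm) begins 54 mm behind the grasp point. The pads swing forward as they close: fully open they stand 13 mm farther back than shut.
Start: joints at [-1.415, 0.521, -0.036, 1.599, 0.021, 1.021, -0.113], TCP at [0.14, 0.609, 0.231] pointing down, gripper open.
Joint ranges: [-2.91, 2.91], [-0.3, 2.13], [-1.5, 1.42], [0.17, 2.43], [-1.26, 4.41], [0.16, 1.93], [-2.52, 2.52]. Speed limits (rad/s): [1.89, 1.89, 2.39, 2.39, 3.01, 3.01, 3.01].

## Interface

Orientations are given as a unit quaternion [x, y, z, w].
In Python, from rig import ctrl gives the robot as it stands.
- The arm moves only by the shell command python3 -m jog 'ROWS' [OPENING] [FORCE]. ROWS is text: rows parted by semicolons, each of 4 numbers parted by spaces: the shift along the tool's x, y, z in units of 0.05 m (1.0 is 0.05 m), then the turn about the tool's z in units of 0.5 rad (1.0 is 0.5 rad). In form: x y z roll; .... A call has 1 to 12 rows; each row shifts and turns the commanded pose from where the row before left it, along the tool's axes as they then stand; what a row does not reach is not made up. A row lasts 1/8 s, in which the tool goes at most 62.5 mm and 10.7 degrees, less where a joint would pass 70% of its speed; a pose out of reach is approached as far as the arm can. A call with a number of a shift or a turn outside -1 to 1 is refused whole. A call with a gripper value outside its range is refused whole. OPENING is the closure, from -1 (fully open) to 1 (shut), so that 0 is half open, set as the call begins (- or left out, the last holds). The fingers move at their own pace and stop on an object; FORCE is the grip in N (left out, the last holds). Time passes only in rows, so rows that do not move let the fingers close. It gives the time, the measured TCP pose, the force, the opening and the grip force at its end, in the units of the state.
- ctrl.get_obs(): the state, without advancing time (a new reading comes with each control period).
- ctrl.grab_frame(name): name is "side" or "top" or "wrist"; returns a dict with "pixels" (400x640x3 uint8, blue, green, red), "range_z" (400x640 float32, m along the optical axis (not along the pixel's ray), 0 where there is no reading), "fx", "fy", "cx", "cy" (pixels), "dist_coeffs" ([k1, k2, p1, p2, k3] as OpenCV has them; the pictures are not rectified), "rvec" (rotation vector, rad) and "tvec" (3), from world to camera coordinates, as OpenCV has them. Camera axes: x right, y down, z forward; pixel columns grow to the right and rows downward; lengths in m; the calibration is good to about 2 mm. A picture is of the moment at which its call begins.
- ctrl.finish_job(): hands the job in; it is judged then, once.
The state is a dict: "clock": time; "joint_positions": joint angles; "joint_velocities": joint speeds; "joint_efforts": joint torques, N m; "eef_pos": TCP position; "ee_rot": TCP orientation; "wrist_force": force on the tool from outside, world axes, zero at the start; "torque": the same for the moment, N m; "finger_gap": opening from 0.0 (shut) to 1.0 (fully open); "grip_force": force on a finger pad.
Only numpy, scipy, OpenCV 4.12 (cv2) and the standard library are available. Lean on these libraries where they do the work, as an engineer would, in place of code of your own. Each camera call takes 0.05 s, during which the arm holds its last target. There are 200 camera calls.

## Task

One of the two chargers on the desk shows four green lamps: its wireless-microphone battery pack is full. Pinch the two orange buttons on that pack together to free its catches, lift it straight out and stand it upright in the wooden tray, setting it down rather than dropping it. Leave the other pack, which is still charging (one amber lamp), in its charger.

Things in the scene. Friction and masses are not known exactly. Their poses are not given: they have to be found in the camera images.
- pack_charged: full battery pack, loose grey block 36 (x) x 44 (y) x 84 (z) mm, 0.2 kg; origin: centre of underside, z up. On its +y and -y faces orange spring buttons, 26 wide (x), 30 tall, centres 57 above the underside; 59 mm over both when free, 46 when both are fully in (about 8 N each; squeeze with 15 to 40 N). Keep both in and it lifts straight up, held by the buttons
- dock_charged: charger with four green lamps (on its -x side), dark grey, fixed; base 104 (x) x 86 (y) mm, walls up to 28 mm above the desk. Origin on the desk under the socket's centre, axes as the pack's. The pack's underside is 8 mm above the desk, 1 mm play each side; a hook at the foot of each button locks under a lip until that button is fully in; pack clear at 28 mm
- pack_charging: the second battery pack, just like the first, standing in the other charger (same charger, one amber lamp and three dark ones). Stays where it is
- tray: shallow open wooden tray with a blue-grey floor, 140 (x) x 160 (y) x 18 mm high outside, walls 5 mm thick, fixed to the desk, empty. Origin at the centre of its underside on the desk, z up; its floor is 5 mm above the desk
Not all that is in view belongs to the job. What is shaped like the pack_charged but purple is not meant.

How it is judged:
By the outcome, as a careful person would: the job done as asked, in the order asked, and still so for the second after the job is handed in, with the robot touching nothing.
It also fails if it takes over 40 s, if anything falls off the work surface, if the arm or the gripper's body presses on something with over 40 N, if the wrist force passes 120 N, or if a joint passes its speed limit or range.

## Working session

There is one attempt and no reset: what is moved stays moved. The work goes in short steps, Python scripts to look and compute and a shell command to move; the robot and the scene stay as the last step left them, time stands still between calls to the robot, and variables do not carry over. Pictures are saved under pics/ and viewed, at most 10 in all, crops included, and the job is handed in when it is done.

```bash
mkdir -p pics
cat > h.py <<'E'
import numpy as np, cv2
from rig import ctrl
def grab(n):
    f=ctrl.grab_frame(n); np.savez(f'pics/{n}.npz',**f); return f
def world(f,u,v,w=1):
    K=np.array([[f['fx'],0,f['cx']],[0,f['fy'],f['cy']],[0,0,1.]])
    R=cv2.Rodrigues(np.array(f['rvec'],float))[0]; t=np.array(f['tvec'],float).ravel()
    z=f['range_z'][v-w:v+w+1,u-w:u+w+1]; z=np.median(z[z>0])
    p=cv2.undistortPoints(np.array([[[u,v]]],float),K,np.array(f['dist_coeffs'],float))[0,0]
    return R.T@(np.array([p[0]*z,p[1]*z,z])-t)
def cloud(f):
    K=np.array([[f['fx'],0,f['cx']],[0,f['fy'],f['cy']],[0,0,1.]])
    R=cv2.Rodrigues(np.array(f['rvec'],float))[0]; t=np.array(f['tvec'],float).ravel()
    h,w=f['range_z'].shape
    uv=np.stack(np.meshgrid(np.arange(w),np.arange(h)),-1).reshape(-1,1,2).astype(float)
    p=cv2.undistortPoints(uv,K,np.array(f['dist_coeffs'],float)).reshape(h,w,2)
    z=f['range_z'][...,None]
    return (np.concatenate([p*z,z],-1)-t)@R
E
python3 - <<'E'
from h import *
for n in("top","side"):
    f=grab(n); cv2.imwrite(f'pics/{n}0.png',f['pixels'])
o=ctrl.get_obs(); print({k:np.round(v,3) for k,v in o.items()})
E
```

```text
{'clock': np.float64(0.1), 'joint_positions': array([-1.415,  0.522, -0.036,  1.6  ,  0.021,  1.021, -0.113]), 'joint_velocities': array([-0.   , -0.004, -0.   , -0.001, -0.002, -0.   , -0.001]), 'joint_efforts': array([ 3.0000e-03, -9.2849e+01,  1.9830e+00, -3.7053e+01,  1.8000e-02,
        5.0000e-03,  0.0000e+00]), 'eef_pos': array([0.14 , 0.609, 0.231]), 'ee_rot': array([ 0.113,  0.994, -0.001, -0.   ]), 'wrist_force': array([-0.494,  1.289,  0.393]), 'torque': array([ 0.021, -0.012,  0.017]), 'grip_force': np.float64(0.0), 'finger_gap': np.float64(0.999)}
```

View pics/top0.png

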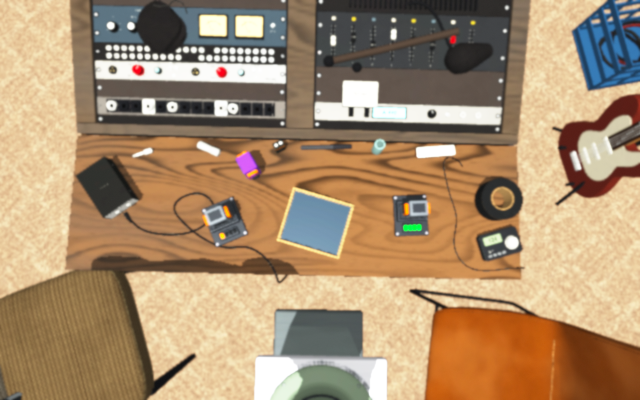

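View pics/side0.png

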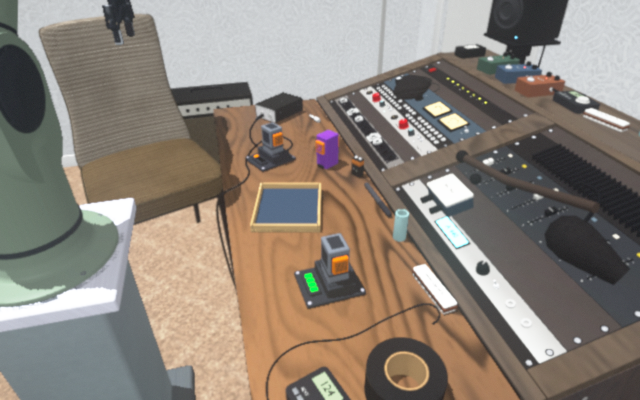

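The top view shows the four-green-lamp charger at about (411,215) with its pack top near (417,208), and the tray at (316,222). The amber charger is at (225,220) and the purple decoy at (248,163). The side view agrees: the green dock is at (330,280) with its pack at (336,255).

Run:
```python
from h import *
C={}
for n in("top","side"):
    f=dict(np.load(f'pics/{n}.npz')); P=cloud(f); C[n]=(f,P); 
f,P=C["top"]; print("cam",f['fx'],np.round(f['tvec'],2))
for u,v in((417,208),(411,228),(316,222),(360,250),(225,220)): print(u,v,world(f,u,v).round(4))
c=world(f,417,208)
for n in C:
    f,P=C[n]; v=f['range_z']>0
    near=v&(np.hypot(P[...,0]-c[0],P[...,1]-c[1])<.09)
    for name,lo,hi in(("packtop",.085,.1),("base",.006,.04)):
        m=near&(P[...,2]>lo)&(P[...,2]<hi); q=P[m]
        if len(q)<5: print(n,name,len(q)); continue
        r=cv2.minAreaRect((q[:,:2]*1000).astype(np.float32)); print(n,name,len(q),r,np.median(q[:,2]),np.std(q[:,2]))
    B=f['pixels'].astype(int); g=near&(B[...,1]>150)&(B[...,2]<100); print(n,"green",P[g].mean(0).round(4),g.sum())
    o=near&(B[...,2]>180)&(B[...,0]<80)&(B[...,1]<170); print(n,"orange",P[o].mean(0).round(4),o.sum())
    m=v&(P[...,2]>.012)&(P[...,2]<.024)&(np.hypot(P[...,0]-.62,P[...,1])<.5)
f,P=C["top"]
B=f['pixels'].astype(int); m=(B[...,1]-B[...,0]>-60)
hsv=cv2.cvtColor(f['pixels'],cv2.COLOR_BGR2HSV)
t=np.zeros((400,640),np.uint8); m=(hsv[...,0]>95)&(hsv[...,0]<125)&(hsv[...,1]>50); t[180:265,270:360]=m[180:265,270:360]
n,l,s,_=cv2.connectedComponentsWithStats(t); k=1+s[1:,4].argmax(); q=P[l==k]; q=q[q[:,2]<.05]
print("trayfloor",cv2.minAreaRect((q[:,:2]*1000).astype(np.float32)),np.median(q[:,2]),len(q))
for n,b in(("top",(370,170,470,260)),("side",(270,210,390,320))):
    im=C[n][0]['pixels'][b[1]:b[3],b[0]:b[2]]; cv2.imwrite(f'pics/{n}crop.png',cv2.resize(im,None,fx=4.5,fy=4.5,interpolation=cv2.INTER_CUBIC))
a=cv2.imread('pics/topcrop.png');b=cv2.imread('pics/sidecrop.png');h=max(a.shape[0],b.shape[0])
a=cv2.copyMakeBorder(a,0,h-a.shape[0],0,0,0); o=np.hstack([a,b]);s=min(800/o.shape[1],600/o.shape[0]);cv2.imwrite('pics/crops.png',cv2.resize(o,None,fx=s,fy=s))
```

```text
cam 410.6772892571516 [-0.    0.53  0.99]
417 208 [ 0.5127 -0.2138  0.0903]
411 228 [ 0.47   -0.2178  0.013 ]
316 222 [0.4803 0.0203 0.0025]
360 250 [ 0.4125 -0.0922 -0.0023]
225 220 [0.4757 0.2348 0.0702]
top packtop 288 ((514.1447143554688, -216.7736358642578), (35.74819564819336, 42.902671813964844), 2.161012649536133) 0.08986227347213369 0.001798109126413553
top base 687 ((503.3999328613281, -217.84608459472656), (101.57585906982422, 85.49247741699219), 1.8322926759719849) 0.012284915045228651 0.008156370746317993
top green [ 0.4723 -0.2203  0.0133] 126
top orange [ 0.503  -0.2084  0.0008] 964
side packtop 424 ((516.206787109375, -216.8751983642578), (35.927425384521484, 44.859107971191406), 3.231649160385132) 0.08974429883400364 0.00135062849380667
side base 1536 ((506.6242980957031, -217.986083984375), (102.751708984375, 84.20840454101562), 3.169826030731201) 0.013751871544120067 0.00909627526477482
side green [ 0.4751 -0.2177  0.0132] 172
side orange [ 0.5149 -0.2426  0.0736] 114
trayfloor ((479.07275390625, 22.221694946289062), (141.59613037109375, 121.593017578125), 74.52364349365234) 0.0031254676179749176 2683
```

View pics/crops.png

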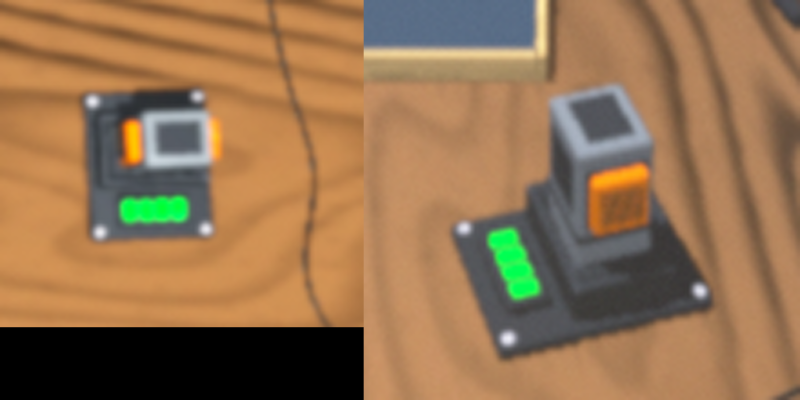

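The crop confirms four green lamps, on the -x side. The pack centre is at about (0.515, -0.217) with a yaw of about 2.5°, and its size and height (36×44 mm, top at 0.09) match. I'll start moving.

```bash
python3 -m jog '-1 0 0 -0.27; -1 0 0 -0.27; -0.6 -0.9 0 0; -0.6 -0.9 0 0; -0.6 -0.9 0 0; -0.6 -0.9 0 0; -0.6 -0.9 0 0; -0.6 -0.9 0 0; -0.6 -0.9 0 0; -0.6 -0.9 0 0; -0.6 -0.9 0 0; -0.4 -0.9 0 0' -1 30
```

```text
clock: 1.6
eef_pos: [0.549, 0.1549, 0.231]
ee_rot: [-0.022, 1.0, -0.0, -0.0]
wrist_force: [0.6, 0.6, -0.1]
finger_gap: 1.002
grip_force: 0.0
```

```bash
python3 -m jog '0.12 -0.93 0 0; 0.12 -0.93 0 0; 0.12 -0.93 0 0; 0.12 -0.93 0 0; 0.12 -0.93 0 0; 0.12 -0.93 0 0; 0.12 -0.93 0 0; 0.12 -0.9 0 0; 0 0 0 0; 0 0 0 0'
python3 - <<'E'
from h import *
f=grab("wrist"); cv2.imwrite('pics/w1.png',f['pixels']); P=cloud(f); c=np.array([.515,-.217])
m=(f['range_z']>0)&(P[...,2]>.086)&(P[...,2]<.1)&(np.hypot(P[...,0]-c[0],P[...,1]-c[1])<.05)
q=P[m]; print(len(q),np.median(q[:,2]) if len(q) else 0, cv2.minAreaRect((q[:,:2]*1000).astype(np.float32)) if len(q) else 0)
B=f['pixels'].astype(int)
o=(f['range_z']>0)&(B[...,2]>180)&(B[...,0]<80)&(B[...,1]<170)&(P[...,2]>.04); q=P[o]; print("orange",len(q), np.percentile(q,[2,98],axis=0).round(4) if len(q) else 0)
o=ctrl.get_obs(); print({k:np.round(o[k],4) for k in('eef_pos','ee_rot','clock','wrist_force')})
E
```

```text
clock: 2.85
eef_pos: [0.5164, -0.2151, 0.231]
ee_rot: [-0.022, 1.0, 0.0, -0.0]
wrist_force: [0.2, 0.3, -0.4]
finger_gap: 0.998
grip_force: 0.0
2122 0.09257822316957394 ((515.4483032226562, -216.80990600585938), (35.99283981323242, 43.99073791503906), 1.9712215662002563)
orange 423 [[ 0.5017 -0.2449  0.0406]
 [ 0.6666  0.1227  0.082 ]]
{'eef_pos': array([ 0.5166, -0.2147,  0.2311]), 'ee_rot': array([-2.260e-02,  9.997e-01,  3.000e-04, -2.000e-04]), 'clock': np.float64(2.9), 'wrist_force': array([-0.4136,  0.5435,  0.2201])}
```

View pics/w1.png

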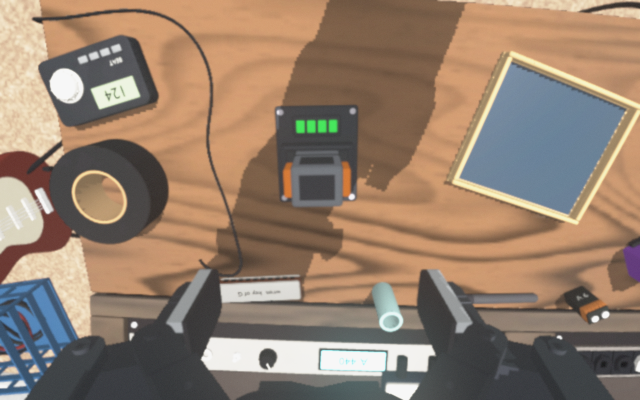

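The wrist view shows the pack at (318,182) inside the green-lamp charger, and the rectangle fit gives (0.5155, -0.2168) with a yaw of 2°. I'll descend so the pads meet the button centres at z = 65 mm.

```bash
python3 -m jog '0.02 -0.04 0.8 0; 0 0 0.8 0; 0 0 0.7 0; 0 0 0.6 0; 0 0 0.5 0; 0 0 0.34 0; 0 0 0 0; 0 0 0 0'
python3 -m jog '0 0 0 0; 0 0 0 0; 0 0 0 0; 0 0 0 0; 0 0 0 0; 0 0 0 0; 0 0 0 0; 0 0 0 0' 1 30
```

```text
clock: 3.9
eef_pos: [0.5161, -0.2176, 0.0451]
ee_rot: [-0.022, 1.0, -0.0, 0.0]
wrist_force: [-0.1, 0.6, 0.3]
finger_gap: 1.004
grip_force: 0.0
clock: 4.9
eef_pos: [0.5161, -0.2176, 0.0453]
ee_rot: [-0.022, 1.0, -0.0, 0.001]
wrist_force: [-1.7, 3.1, 13.8]
finger_gap: 0.512
grip_force: 29.1
```

```bash
python3 -m jog '0 0 -0.1 0; 0 0 -0.1 0; 0 0 0 0'
python3 - <<'E'
from h import *
f=grab("side"); im=f['pixels'][170:330,240:420]; cv2.imwrite('pics/s2.png',cv2.resize(im,None,fx=3.5,fy=3.5,interpolation=cv2.INTER_CUBIC))
E
```

```text
clock: 5.28
eef_pos: [0.5157, -0.2178, 0.0547]
ee_rot: [-0.022, 1.0, -0.0, 0.0]
wrist_force: [0.2, 0.5, -1.2]
finger_gap: 0.513
grip_force: 31.6
```

View pics/s2.png

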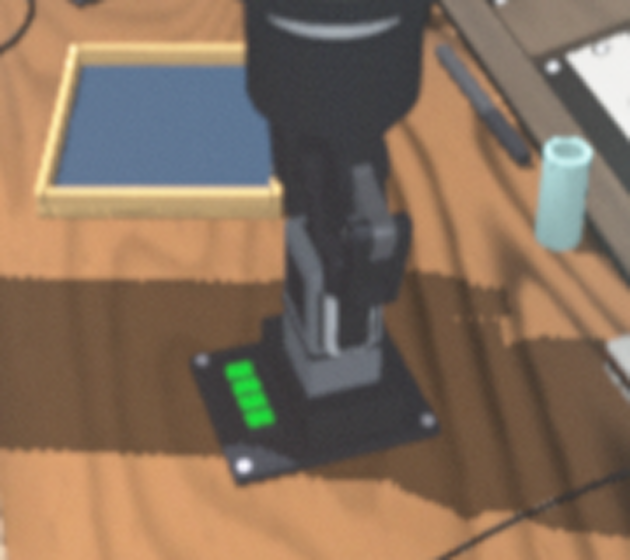

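The pack is rising with the gripper: the wrist reads about -1 to -2 N, and the lower part of the pack has come up above the socket wall at about (335,365). I'll keep lifting straight up.

```bash
python3 -m jog '0 0 -0.2 0; 0 0 -0.3 0; 0 0 -0.4 0; 0 0 -0.4 0; 0 0 -0.3 0; 0 0 -0.1 0; 0 0 0 0; 0 0 0 0'
python3 - <<'E'
from h import *
f=grab("side"); im=f['pixels'][130:330,200:420]; cv2.imwrite('pics/s3.png',cv2.resize(im,None,fx=2.7,fy=2.7,interpolation=cv2.INTER_CUBIC))
f=grab("wrist");P=cloud(f);B=f['pixels']
hsv=cv2.cvtColor(B,cv2.COLOR_BGR2HSV)
m=((hsv[...,0]>95)&(hsv[...,0]<125)&(hsv[...,1]>50)&(np.hypot(P[...,0]-.479,P[...,1]-.022)<.12)&(P[...,2]<.012)&(P[...,2]>0)).astype(np.uint8)
n,l,s,_=cv2.connectedComponentsWithStats(m); k=1+s[1:,4].argmax(); q=P[l==k]
print(len(q),cv2.minAreaRect((q[:,:2]*1000).astype(np.float32)),np.median(q[:,2]))
E
```

```text
clock: 6.32
eef_pos: [0.5152, -0.2176, 0.1387]
ee_rot: [-0.022, 1.0, 0.0, -0.0]
wrist_force: [-0.8, 0.0, -2.8]
finger_gap: 0.513
grip_force: 31.4
16425 ((481.4449462890625, 25.833213806152344), (139.7582244873047, 125.77656555175781), 74.84439849853516) 0.005538714701555374
```

View pics/s3.png

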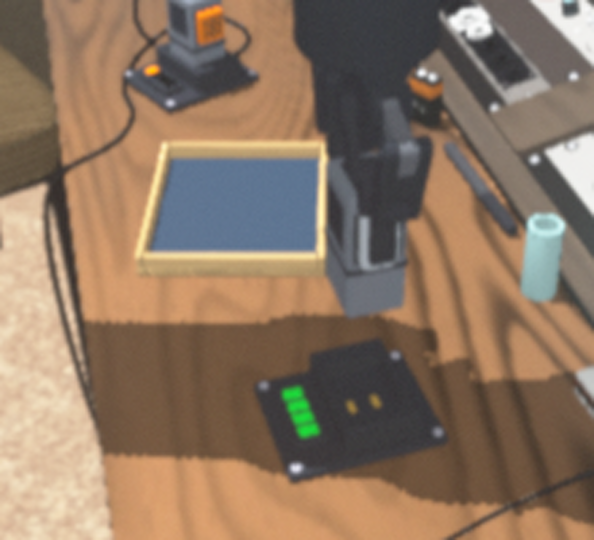

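The pack is out and hanging upright at about (365,290), and the socket contacts are visible at (352,406) and (375,400). I'll carry it to the tray centre at about (0.480, 0.023).

```bash
python3 -m jog '0.05 0.4 0 0; 0.08 0.7 0 0; 0.08 0.8 0 0; 0.08 0.8 0 0; 0.08 0.8 0 0; 0.06 0.7 0 0; 0.05 0.44 0 0; 0 0.2 0 0; 0 0 0.3 0; 0 0 0.5 0; 0 0 0.5 0; 0 0 0.3 0' && python3 -m jog '0 0 0.12 0; 0 0 0.06 0; 0 0 0 0; 0 0 0 0'
```

```text
clock: 7.92
eef_pos: [0.4802, 0.0219, 0.0575]
ee_rot: [-0.021, 1.0, -0.0, -0.001]
wrist_force: [-0.2, -0.6, -1.0]
finger_gap: 0.513
grip_force: 31.4
clock: 8.43
eef_pos: [0.4812, 0.0231, 0.0508]
ee_rot: [-0.022, 1.0, 0.0, 0.0]
wrist_force: [-0.5, -0.6, -1.8]
finger_gap: 0.51
grip_force: 31.4
```

```bash
python3 -m jog '0 0 0.04 0; 0 0 0.04 0; 0 0 0.03 0; 0 0 0.02 0; 0 0 0 0; 0 0 0 0'; python3 -m jog '0 0 0.02 0; 0 0 0 0; 0 0 0 0'
```

```text
clock: 9.18
eef_pos: [0.4809, 0.023, 0.0438]
ee_rot: [-0.022, 1.0, -0.0, 0.0]
wrist_force: [-0.5, 0.4, -2.1]
finger_gap: 0.517
grip_force: 31.4
clock: 9.55
eef_pos: [0.4809, 0.0231, 0.0428]
ee_rot: [-0.022, 1.0, -0.0, -0.0]
wrist_force: [0.3, 0.4, -1.6]
finger_gap: 0.512
grip_force: 31.4
```

```bash
python3 -m jog '0 0 0.02 0; 0 0 0 0; 0 0 0 0'; python3 -m jog '0 0 0.02 0; 0 0 0 0; 0 0 0 0'
```

```text
clock: 9.93
eef_pos: [0.481, 0.023, 0.0423]
ee_rot: [-0.022, 1.0, 0.0, 0.0]
wrist_force: [-4.9, 0.0, 14.0]
finger_gap: 0.512
grip_force: 33.4
clock: 10.3
eef_pos: [0.4812, 0.0231, 0.0422]
ee_rot: [-0.022, 1.0, 0.0, 0.001]
wrist_force: [-9.5, 0.8, 40.2]
finger_gap: 0.514
grip_force: 37.4
```

Contact is firm. I'll back off the excess and release.

```bash
python3 -m jog '0 0 -0.026 0; 0 0 0 0; 0 0 0 0' - 20; python3 -m jog '0 0 0 0; 0 0 0 0; 0 0 0 0; 0 0 0 0; 0 0 0 0; 0 0 0 0; 0 0 0 0; 0 0 0 0' -1
python3 - <<'E'
from h import *
f=grab("side"); im=f['pixels'][130:330,200:420]; cv2.imwrite('pics/s4.png',cv2.resize(im,None,fx=2.7,fy=2.7,interpolation=cv2.INTER_CUBIC))
E
```

```text
clock: 10.68
eef_pos: [0.4811, 0.0231, 0.0423]
ee_rot: [-0.022, 1.0, 0.0, 0.0]
wrist_force: [-1.6, 0.8, 10.7]
finger_gap: 0.509
grip_force: 32.7
clock: 11.68
eef_pos: [0.4809, 0.023, 0.0421]
ee_rot: [-0.022, 1.0, -0.0, 0.0]
wrist_force: [1.1, -0.2, 0.5]
finger_gap: 1.001
grip_force: 0.0
```

View pics/s4.png

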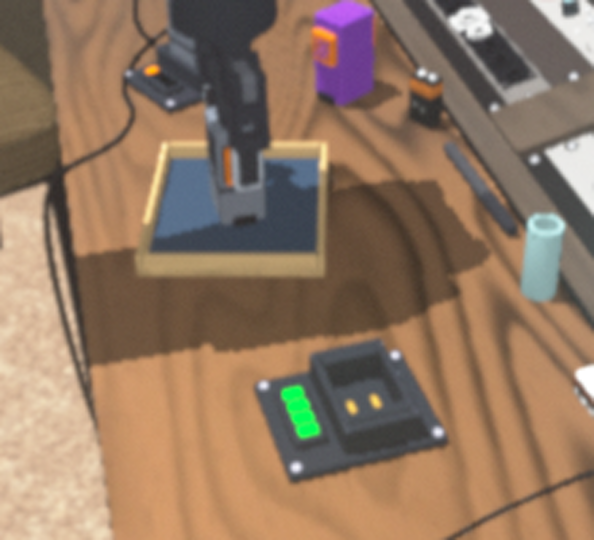

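The pack stands in the tray at about (240,200) with the fingers open on either side of it. I'll retreat straight up and check.

```bash
python3 -m jog '0 0 -0.2 0; 0 0 -0.4 0; 0 0 -0.6 0; 0 0 -0.8 0; 0 0 -0.8 0; 0 0 -0.6 0; 0 0 -0.3 0; 0 0 0 0; 0 0 0 0; 0 0 0 0'
python3 - <<'E'
from h import *
f=grab("side"); cv2.imwrite('pics/s5.png',f['pixels'])
f=grab("wrist");P=cloud(f)
m=(P[...,2]>.08)&(P[...,2]<.1)&(np.hypot(P[...,0]-.481,P[...,1]-.023)<.06)&(f['range_z']>0); q=P[m]
print(len(q),cv2.minAreaRect((q[:,:2]*1000).astype(np.float32)),np.percentile(q[:,2],[5,50,95]))
E
```

```text
clock: 12.98
eef_pos: [0.4805, 0.023, 0.2262]
ee_rot: [-0.022, 1.0, -0.0, -0.001]
wrist_force: [0.2, -0.1, 0.0]
finger_gap: 0.998
grip_force: 0.0
2219 ((480.267578125, 23.51626205444336), (36.298126220703125, 43.9995002746582), 2.520737886428833) [0.08600634 0.08956557 0.09093793]
```

View pics/s5.png

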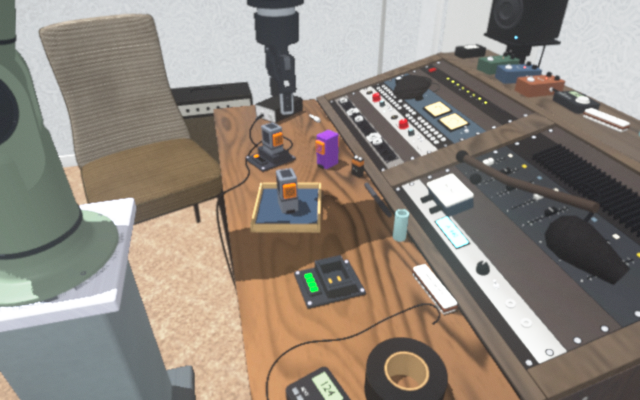

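The pack stands upright in the tray at (288,190), with its top level at about 89 mm. The other pack is still in its charger at (272,140), and the robot is clear of everything.

```bash
python3 -c "
from rig import ctrl
print(ctrl.finish_job())"
```

```text
the job is handed in; nothing more can be done
None
```

The full pack stands upright near the centre of the tray, set down under control. The charging pack is still in its charger, and the job was handed in at about 13 s of the 40 s limit; no verdict came back.

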